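Lock the depth-stop screw with its jam nut

ROBOT

A 7-joint arm with a two-finger parallel gripper is mounted at the origin on the work surface; the furniture and walls round the work are solid. World frame = base frame: x ahead of the robot, y to its left, z up, the work surface at z = 0. Lengths are in m, angles in rad, forces in N, time in s.
With the tool pointing down it reaches from about 0.4 to 0.85 m from the base axis. Payload 10.4 kg.
Tool frame: the origin (TCP) lies on the centre line of the jaws, within the pads' length; the fingertips stand r.tip_extent ahead of it and the grasp point (between the pads) lies 8 mm behind it (r.tip_extent is the distance from the TCP to the fingertips, in m); z points along the fingers, y is the direction in which the jaws open and shut (so a half turn about z gives the same grasp; the last joint's range is limited). The gripper opens to 87 mm and grips with 3 to 60 N. Pads are 19 mm wide; open, the fingers measure 117 mm over their backs; the gripper's body (75 mm by 190 mm) begins 51 mm behind the grasp point.
Start: joints at [1.233, 0.332, -0.065, 1.46, 0.022, 1.35, -0.088], TCP at [0.194, -0.594, 0.234] pointing down, gripper open.
Joint ranges: [-2.6, 2.6], [-0.5, 2.12], [-1.47, 1.34], [0.16, 2.42], [-1.27, 4.41], [0.06, 2.06], [-2.6, 2.6]. Speed limits (rad/s): [2.22, 2.22, 2.79, 2.79, 3.14, 3.14, 3.14].

INTERFACE

Orientations are given as a unit quaternion [x, y, z, w].
In Python, from bench import r gives the robot as it stands.
- The arm moves only by the shell command python3 -m jog 'ROWS' [FORCE]. ROWS is JSON, a list of rows, each a list of 7 numbers: the shift along the tool's x, y, z in cm, then the turn, a rotation vector about the tool's x, y, z in rad, then the opening, from -1 (shut) to 1 (fully open). In form: [[tx, ty, tz, wx, wy, wz, jaw], ...]. A call has 1 to 20 rows; each row shifts and turns the commanded pose from where the row before left it, along the tool's axes as they then stand; what a row does not reach is not made up. A row lasts 1/8 s, in which the tool goes at most 62.5 mm and 10.7 degrees, less where a joint would pass 70% of its speed; a pose out of reach is approached as far as the arm can. A call with a gripper value outside its range is refused whole. The fingers move at their own pace and stop on an object; FORCE is the grip in N (left out, the last holds). Time passes only in rows, so rows that do not move let the fingers close. It gives the time, the measured TCP pose, the force and the opening at its end, in the units of the state.
- r.read_state(): the state, without advancing time (a new reading comes with each control period).
- r.camera(name): name is "scene" or "top" or "wrist"; returns a dict with "frame" (400x640x3 uint8, red, green, blue), "fx", "fy", "cx", "cy" (pixels), "camera_from_world" (4x4, takes a point from world to camera coordinates). Camera axes: x right, y down, z forward; pixel columns grow to the right and rows downward; lengths in m; the calibration is good to about 2 mm. A picture is of the moment at which its call begins. There is no depth.
- r.close_job(): hands the job in, once; it reports no verdict.
Trained networks look in a picture, given as the dict that the camera call returned (one of the last four; its "shot" number tells which), for a name from the list of things; names that differ only in an ending like _2 or _b are one class to them, and where a whole thing is asked for, a point or a joint stands for the part that bears it (a point fixed in the world has none). Each returns a list of dicts, best first, with "score" (0 to 1); they miss things now and then, are a little off and sometimes report something else, mostly with a low value. They report only what shows in the picture. A call takes as long as a camera call.
- r.search_frame(picture, thing): "rect" ([left, top, right, bottom] in pixels, round what is visible of it).
The state is a dict: "time": time; "joint_positions": joint angles; "joint_vel": joint speeds; "joint_torque": joint torques, N m; "ee_pos": TCP position; "eef_rot": TCP orientation; "ft_force": force on the tool from outside, world axes, zero at the start; "torque": the same for the moment, N m; "width": finger opening in m.
Only numpy, scipy, OpenCV 4.12 (cv2) and the standard library are available. Lean on these libraries where they do the work, as an engineer would, in place of code of your own. Each camera call takes 0.05 s, during which the arm holds its last target.

TASK

Lock the green depth stop without losing its setting: fit the loose slotted holding key over the flat head of the adjusting screw, fully down on its collar and with its tail lying on the dark rest beside the stop post, let go of it, then swing the red-knobbed lever of the jam nut clockwise (seen from above) until the nut comes home and is nipped up to about 10 N at the knob - never past 12 N, which would crush the washer. Leave the key on the screw, do not let the screw turn beyond the slack of the key, and do not knock over the paper cup.

Things in the scene. Friction and masses are not known exactly. Their poses are not given: they have to be found in the camera images.
- depth_stop: Green C-shaped bracket bolted to the table (foot 215 x 100 mm; upper arm 60 mm wide, top at 70 mm). Origin on the table under the axis of the vertical adjusting screw; z up. +x runs from the screw along the upper arm to the dark tail rest (40 x 70 mm, centred 143 mm from the axis, top at 102 mm).
- stop_post (a point): Foot of the steel stop post (13 mm diameter, 34 mm high) on the dark tail rest: 143 mm along +x of the bracket from the screw's axis and 25 mm to its -y side, 102 mm above the table. It keeps the key's tail from turning clockwise.
- screw_head (a point): Steel adjusting screw: point on its axis at the top of its round collar (56 mm diameter), 102 mm above the table; turns with the screw. On the collar stands a flat tang 44 mm long (x), 10 mm thick (y), 19 mm high, its top edge fully rounded (radius 5 mm). Without the key, 0.25 N m turns the screw.
- screw (a joint): Turn of the adjusting screw in rad, clockwise from above positive; 0: tang parallel to the bracket's x. It starts between -0.05 and 0.02, near 0, which is its setting.
- key_grip (a point): Centre of the upright orange grip (46 mm long along x, 16 mm thick along y, 36 mm high) of the loose holding key, 29 mm above the key's underside, which lies on the table at the start. x points along the key to its tail, z up. The key weighs 0.2 to 0.33 kg.
- key_slot (a point): Centre of the key's through slot, 46.5 mm (x) by 12.5 mm (y), at the key's underside. Head 66 x 34 x 18 mm; arm 20 mm wide, 12 mm thick, along +x, grip centre at 66 mm, tail end at 162 mm. On the screw this point lies at screw_head and the tail lies on the rest, on the +y side of the stop post, 8.5 mm from it.
- lever_knob (a point): Red upright round knob on the end of the jam nut's lever: point on its axis, 120 mm above the table. 18 mm diameter, from 76 to 140 mm above the table. It moves on a circle of 110 mm radius about the screw's axis; x points at that axis, z up. The lever is a 12 mm bar 84 mm up. At the start it stands on the robot's side or the right of the screw.
- jam_nut (a point): Centre of the dark jam nut (36 mm across flats), on the screw's axis, 84 mm up. Clockwise from above tightens. It runs freely for 0.3 to 1.1 rad (about 0.5 N at the knob), comes home at an angle that differs each time, jumps to about 6.5 N, then grows by 1.8 N per 0.1 rad. It stays where left. With the screw not held, the screw turns along at 2.3 N.
- washer (a joint): Squeeze of the brass spring washer (45 mm diameter) under the nut, in m: 0 until the nut is home, then 0.05 mm per 0.1 rad of the lever: 0.05 mm at 8.2 N at the knob, 0.083 mm at 9.4 N, 0.165 mm at 12.4 N. Too small to see, and lost in the noise of the reading.
- cup_mid (a point): Cream paper mixing cup with resin rests, 71 mm wide, 82 mm tall, standing on the table: its centre, half-way up. A bystander.

How it is judged:
On the way, in this order (a step that is already met when the one before it is completed fails the run):
1. The key sits on the screw's collar, tail on the rest, let go (horizontal distance between key_slot and screw_head below 0.004 m and z of key_slot in the frame of screw_head between -0.004 and 0.004 m and angle between the x axis of key_slot and the x axis of screw_head, either way round below 0.15 rad and angle between key_slot's own z axis and vertical below 0.08 rad and x of key_grip in the frame of depth_stop above 0.05 m and contact force between the fingers and key below 0.1 N), for 0.2 s.
2. The nut is home and nipped up (value of joint washer above 5e-05 m), for 0.1 s.
At the end, for the whole second after the job is handed in: Key down on the collar (slot within 4 mm of screw_head sideways and in height, within 0.15 rad, tilt under 0.08 rad, tail towards the rest); washer squeezed 0.05 to 0.165 mm (8.2 to 12.4 N at the knob); screw within 0.25 rad of 0; paper cup within 50 mm of its place (horizontal distance between key_slot and screw_head below 0.004 m and z of key_slot in the frame of screw_head between -0.004 and 0.004 m and angle between the x axis of key_slot and the x axis of screw_head, either way round below 0.15 rad and angle between key_slot's own z axis and vertical below 0.08 rad and x of key_grip in the frame of depth_stop above 0.05 m and value of joint washer between 5e-05 and 0.000165 m and value of joint screw between -0.25 and 0.25 rad and distance of cup_mid from where it was at the start of the episode below 0.05 m); the robot touches nothing.
It fails at once if The screw turns more than 0.25 rad from its 0 mark: the setting is lost (value of joint screw above 0.25 rad or value of joint screw below -0.25 rad).
It fails at once if The nut is over-tightened: the washer is squeezed by more than 0.165 mm (value of joint washer above 0.000165 m).
It fails at once if The paper cup is knocked over (angle between cup_mid's own z axis and vertical above 0.5 rad).
It also fails if it takes over 61 s, if anything falls off the work surface, if the arm or the gripper's body presses on something with over 40 N, if the wrist force passes 120 N, or if a joint passes its speed limit or range.

## Working session

There is one attempt and no reset: what is moved stays moved. The work goes in short steps, Python scripts to look and compute and a shell command to move; the robot and the scene stay as the last step left them, time stands still between calls to the robot, and variables do not carry over. Pictures are saved under pics/ and viewed, and the job is handed in when it is done.

```bash
ls; mkdir -p pics; python3 - <<'E'
from bench import r
import cv2
print(r.read_state(), r.tip_extent)
for n in ["scene","top","wrist"]:
    p=r.camera(n); cv2.imwrite(f"pics/{n}0.png",p["frame"][:,:,::-1])
    print(n,p["fx"],p["fy"],p["cx"],p["cy"],p["camera_from_world"].round(4).tolist())
    for t in ["depth_stop","key_grip","key_slot","lever_knob","screw_head","jam_nut","cup_mid"]:
        try: print(t,[(round(d["score"],2),[round(v) for v in d["rect"]]) for d in r.search_frame(p,t)][:3])
        except Exception as e: print(t,e)
E
```

```text
pics
{'time': 0.0, 'joint_positions': array([ 1.23339205,  0.3328722 , -0.06468358,  1.46095674,  0.02161647,
        1.34986255, -0.08847739]), 'joint_vel': array([-6.51031596e-04,  9.65441735e-04,  9.90818508e-05, -4.60491281e-04,
       -2.41794283e-04, -3.92987605e-04, -2.84101742e-04]), 'joint_torque': array([ 1.06090556e-03, -6.23249102e+01,  2.46177893e-02, -3.89881861e+01,
       -6.13690680e-02,  3.98660358e-02,  1.35459031e-04]), 'ee_pos': array([ 0.19338667, -0.59394361,  0.23274631]), 'eef_rot': array([ 9.87635085e-01,  1.56768769e-01, -1.52034658e-04, -6.84798482e-04]), 'ft_force': array([-0.46050519,  0.43766567,  0.27438242]), 'torque': array([0.0061096 , 0.04851718, 0.02043976]), 'width': 0.08706153130035717} 0.011
scene 411.8801319470546 411.8801319470546 316.45206626392377 200.47442045128324 [[-0.8192, -0.5735, 0.0038, 0.5024], [-0.2427, 0.3407, -0.9083, 0.2336], [0.5196, -0.745, -0.4183, 1.1503], [0.0, 0.0, 0.0, 1.0]]
depth_stop [(0.56, [268, 186, 355, 242]), (0.53, [355, 195, 403, 214])]
key_grip [(0.55, [354, 194, 404, 213])]
key_slot [(0.59, [354, 195, 402, 214]
[... 349 characters left out ...]
0.0123, -0.0959, 0.5889], [0.0961, 0.0161, -0.9952, 1.5031], [0.0, 0.0, 0.0, 1.0]]
depth_stop [(0.98, [295, 151, 351, 222])]
key_grip [(0.78, [399, 197, 423, 252]), (0.58, [292, 152, 348, 224])]
key_slot []
lever_knob [(0.68, [324, 209, 351, 227]), (0.34, [308, 194, 355, 224])]
screw_head [(0.61, [307, 195, 350, 223])]
jam_nut [(0.8, [292, 153, 350, 224])]
cup_mid [(0.88, [215, 172, 237, 193])]
wrist 315.84512736620115 315.84512736620115 317.39212660629903 205.9600332884251 [[0.3088, -0.9511, -0.0007, -0.6242], [-0.9221, -0.2995, 0.2448, -0.0292], [-0.2331, -0.0749, -0.9696, 0.3909], [0.0, 0.0, 0.0, 1.0]]
depth_stop []
key_grip []
key_slot []
lever_knob []
screw_head []
jam_nut []
cup_mid []
```

```bash
python3 - <<'E'
import cv2
a=cv2.imread("pics/scene0.png")[160:290,200:430];b=cv2.imread("pics/top0.png")[130:270,190:450]
cv2.imwrite("pics/s1.png",cv2.resize(a,None,fx=3.4,fy=3.4,interpolation=cv2.INTER_CUBIC))
cv2.imwrite("pics/t1.png",cv2.resize(b,None,fx=3,fy=3,interpolation=cv2.INTER_CUBIC))
E
```

```text
(no output)
```

View pics/s1.png

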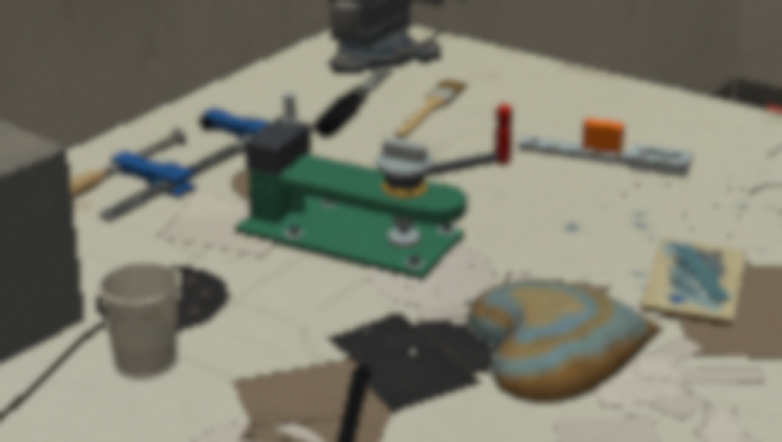

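View pics/t1.png

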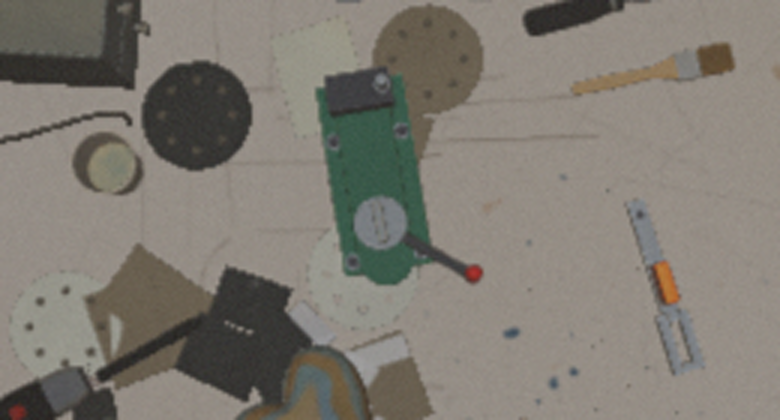

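View pics/scene0.png

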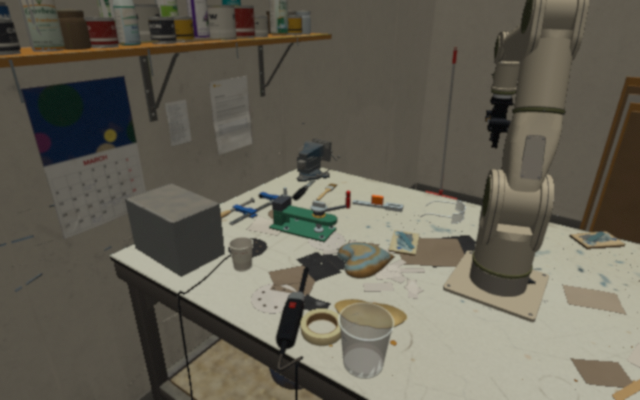

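```bash
cat > h.py <<'E'
import numpy as np, cv2
from bench import r
from scipy.spatial.transform import Rotation as R
def ray(p,uv,z):
    T=p["camera_from_world"]; Rm=T[:3,:3]; c=-Rm.T@T[:3,3]
    d=Rm.T@np.array([(uv[0]-p["cx"])/p["fx"],(uv[1]-p["cy"])/p["fy"],1])
    return c+d*(z-c[2])/d[2]
def proj(p,X):
    q=p["camera_from_world"]@np.append(X,1); return np.array([p["fx"]*q[0]/q[2]+p["cx"],p["fy"]*q[1]/q[2]+p["cy"]])
def save(p,name,box=None,f=1,pts=()):
    a=p["frame"][:,:,::-1].copy()
    if box: a=a[box[1]:box[3],box[0]:box[2]]
    a=cv2.resize(a,None,fx=f,fy=f,interpolation=cv2.INTER_CUBIC)
    o=np.array(box[:2] if box else (0,0))
    for X in pts:
        u=((proj(p,X)-o+.5)*f).astype(int); cv2.drawMarker(a,tuple(int(v) for v in u),(255,0,255),0,8,1)
    cv2.imwrite("pics/"+name,a)
def togo(target,yaw=None):
    "shift in tool axes cm"
    s=r.read_state(); Rm=R.from_quat(s["eef_rot"])
    print("pos",s["ee_pos"].round(4),"toolx",Rm.as_matrix()[:,0].round(3),"toolz",Rm.as_matrix()[:,2].round(4),"F",s["ft_force"].round(2),"w",round(s["width"],4),"t",s["time"])
    print("shift tool cm",(Rm.inv().apply(np.array(target)-s["ee_pos"])*100).round(2))
    if yaw is not None:
        tx=Rm.as_matrix()[:,0]; a=np.arctan2(tx[1],tx[0]); d=(yaw-a+np.pi)%(2*np.pi)-np.pi
        print("turn wz (tool z down)",round(-d,4))
E
python3 - <<'E'
from h import *
p=r.camera("top")
c=lambda x,y:((x+.5)/3-.5+190,(y+.5)/3-.5+130)
for n,xy,z in [("screw",(380,222),.11),("post",(381,79),.136),("knob",(474,272),.14),("tail",(633,203),.012),("grip",(665,280),.045),("slot",(683,340),.018),("headend",(690,372),.018),("cup",(108,165),.082)]:
    print(n,ray(p,c(*xy),z).round(4))
E
```

```text
screw [0.5663 0.0542 0.11  ]
post [0.711 0.051 0.136]
knob [ 0.512  -0.0409  0.14  ]
tail [ 0.5923 -0.2217  0.012 ]
grip [ 0.5058 -0.2487  0.045 ]
slot [ 0.4416 -0.271   0.018 ]
headend [ 0.407  -0.2775  0.018 ]
cup [0.6329 0.343  0.082 ]
```

```bash
python3 -m jog '[[4,-2.4,0,0,0,0,1],[4,-2.4,0,0,0,0,1],[4,-2.4,0,0,0,0,1],[4,-2.4,0,0,0,0,1],[4,-2.4,0,0,0,0,1],[4,-2.4,0,0,0,0,1],[4,-2.4,0,0,0,0,1],[3,-2.4,0,0,0,0,1],[2,-2,0,0,0,0,1],[1,-1.7,0,0,0,0,1],[0,0,0,0,0,0,1]]' && python3 - <<'E'
from h import *
p=r.camera("wrist"); save(p,"w1.png"); T=p["camera_from_world"];print("cam",-T[:3,:3].T@T[:3,3])
for t in ["key_grip","key_slot"]: print(t,[(d["score"],d["rect"]) for d in r.search_frame(p,t)][:3])
togo([.506,-.249,.1],.31)
E
```

```text
time: 2.62
ee_pos: [0.4461, -0.2704, 0.2338]
eef_rot: [0.987, 0.158, 0.0, 0.0]
ft_force: [-0.3, -0.9, -0.7]
width: 0.0869
cam [ 0.50937943 -0.24908637  0.38590513]
key_grip []
key_slot [(0.56, [298.4, 42.7, 331.6, 217.0])]
pos [ 0.4452 -0.2727  0.2336] toolx [ 0.951  0.308 -0.   ] toolz [-1.e-04 -6.e-04 -1.e+00] F [ 0.65  0.33 -1.37] w 0.087 t 2.775
shift tool cm [ 6.52 -0.39 13.36]
turn wz (tool z down) 0.0029
```

View pics/w1.png

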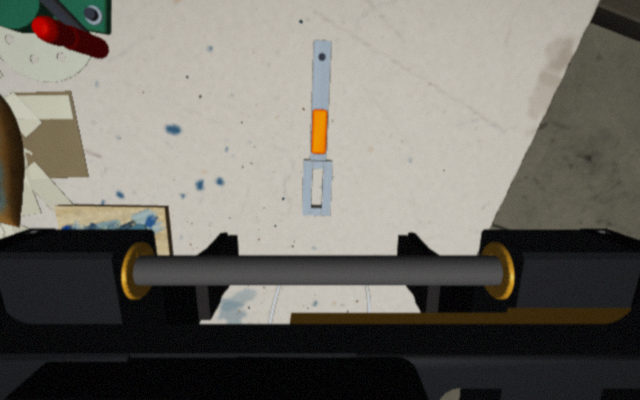

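```bash
python3 - <<'E'
from h import *
p=r.camera("wrist"); f=p["frame"].astype(int)
m=((f[...,0]>200)&(f[...,2]<80)&(f[...,1]>90)&(f[...,1]<190)); m[:, :250]=0; m[:,400:]=0; m[220:]=0
v,u=np.nonzero(m); print("orange",u.min(),u.max(),v.min(),v.max())
save(p,"w1z.png",(270,30,370,225),3)
t=ray(p,(321.5,41),.012);h=ray(p,(317,214),.018);print("tail",t,"head",h,"len",np.linalg.norm((t-h)[:2]),"yaw",np.arctan2(t[1]-h[1],t[0]-h[0]))
# top face of orange
for uv in [(u.mean(),v.min()),(u.mean(),v.max())]: print(ray(p,uv,.047),ray(p,uv,.02))
print("grip from key", h+(t-h)*(33+66)/195)
E
```

```text
orange 310 323 108 151
tail [ 0.59459408 -0.22839252  0.012     ] head [ 0.410414   -0.28263408  0.018     ] len 0.19200116813450924 yaw 0.2864059452976605
[ 0.52544801 -0.24512113  0.047     ] [ 0.52678877 -0.24460651  0.02      ]
[ 0.4839666  -0.25846667  0.047     ] [ 0.48200064 -0.2590159   0.02      ]
grip from key [ 0.50392081 -0.25509606  0.01495385]
```

View pics/w1z.png

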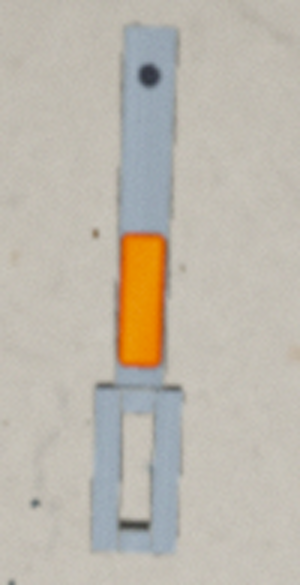

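```bash
python3 - <<'E'
from h import *
p=r.camera("wrist")
t=ray(p,(320,39),.012);h=ray(p,(315.5,213.3),.018);print("tail",t,"head",h,"len",np.linalg.norm((t-h)[:2]),"yaw",np.arctan2(t[1]-h[1],t[0]-h[0]))
g=ray(p,(317.2,130.2),.047);print(g,h+(t-h)*99/195)
togo([*(g[:2]*.5+.5*(h+(t-h)*99/195)[:2]),.028],.287)
E
```

```text
tail [ 0.59599991 -0.22621883  0.012     ] head [ 0.41073839 -0.28057565  0.018     ] len 0.19307121647232403 yaw 0.2853962459833799
[ 0.50462112 -0.25252432  0.047     ] [ 0.50479424 -0.25297911  0.01495385]
pos [ 0.4453 -0.2725  0.2335] toolx [ 0.951  0.308 -0.   ] toolz [-2.e-04 -3.e-04 -1.e+00] F [-0.08 -1.31  0.49] w 0.0873 t 2.875
shift tool cm [ 6.27 -0.06 20.55]
turn wz (tool z down) 0.0258
```

```bash
python3 -m jog '[[2.2,0,4,0,0,0.026,0.2],[2.2,0,4,0,0,0,0.2],[1.87,-0.06,4,0,0,0,0.2],[0,0,4,0,0,0,0.2],[0,0,3,0,0,0,0.2],[0,0,1.2,0,0,0,0.2],[0,0,0.3,0,0,0,0.2]]' 30 && python3 - <<'E'
from h import *
togo([.5047,-.2527,.028],.2857)
p=r.camera("scene"); save(p,"s2.png",(320,160,440,240),5)
E
```

```text
time: 3.75
ee_pos: [0.5056, -0.2528, 0.0285]
eef_rot: [0.99, 0.144, -0.0, -0.0]
ft_force: [-0.2, -0.5, 0.1]
width: 0.0522
pos [ 0.5056 -0.2528  0.0285] toolx [ 0.959  0.284 -0.   ] toolz [-2.e-04  0.e+00 -1.e+00] F [-0.18 -0.47  0.06] w 0.0522 t 3.75
shift tool cm [-0.08 -0.03  0.05]
turn wz (tool z down) 0.0024
```

View pics/s2.png

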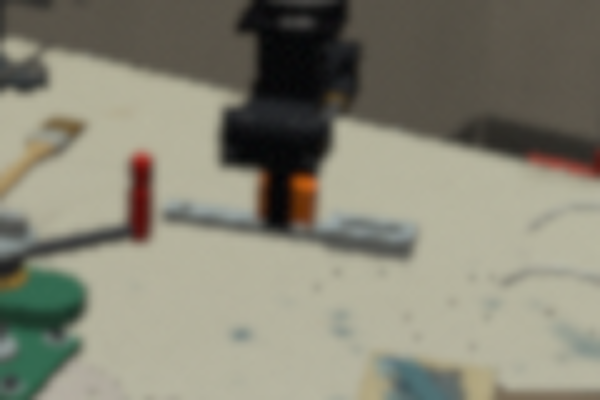

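The jaws straddle the orange grip at crop (290,200). Close, then lift.

```bash
python3 -m jog '[[0,0,0,0,0,0,-1],[0,0,0,0,0,0,-1],[0,0,0,0,0,0,-1],[0,0,0,0,0,0,-1],[0,0,0,0,0,0,-1]]' 30 && python3 -m jog '[[0,0,-3,0,0,0,-1],[0,0,-5,0,0,0,-1],[0,0,-5,0,0,0,-1],[0,0,-5,0,0,0,-1],[0,0,-3,0,0,0,-1],[0,0,0,0,0,0,-1],[0,0,0,0,0,0,-1]]' && python3 - <<'E'
from h import *
togo([.5,0,.25],.15)
p=r.camera("top"); save(p,"t2.png",(280,130,440,260),5)
p=r.camera("wrist"); save(p,"w2.png")
E
```

```text
time: 4.42
ee_pos: [0.5057, -0.2524, 0.0287]
eef_rot: [0.99, 0.144, 0.0, 0.0]
ft_force: [-0.1, -1.0, 1.5]
width: 0.0158
time: 5.3
ee_pos: [0.505, -0.2521, 0.2368]
eef_rot: [0.99, 0.144, -0.001, -0.001]
ft_force: [0.7, -0.5, -3.8]
width: 0.0158
pos [ 0.505  -0.2521  0.2368] toolx [ 0.959  0.285 -0.002] toolz [-2.2e-03  9.0e-04 -1.0e+00] F [ 0.66 -0.53 -3.81] w 0.0158 t 5.3
shift tool cm [  6.7 -24.3  -1.3]
turn wz (tool z down) 0.1388
```

View pics/w2.png

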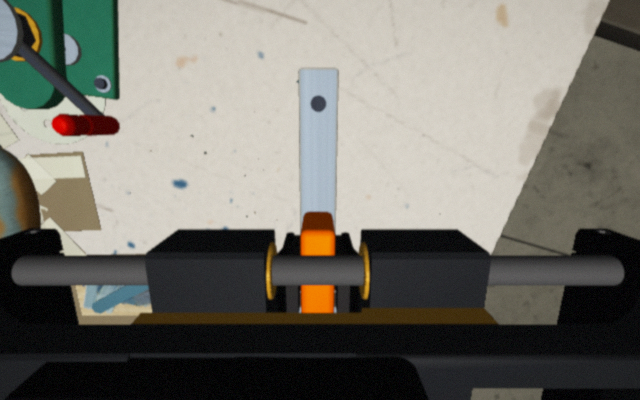

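View pics/t2.png

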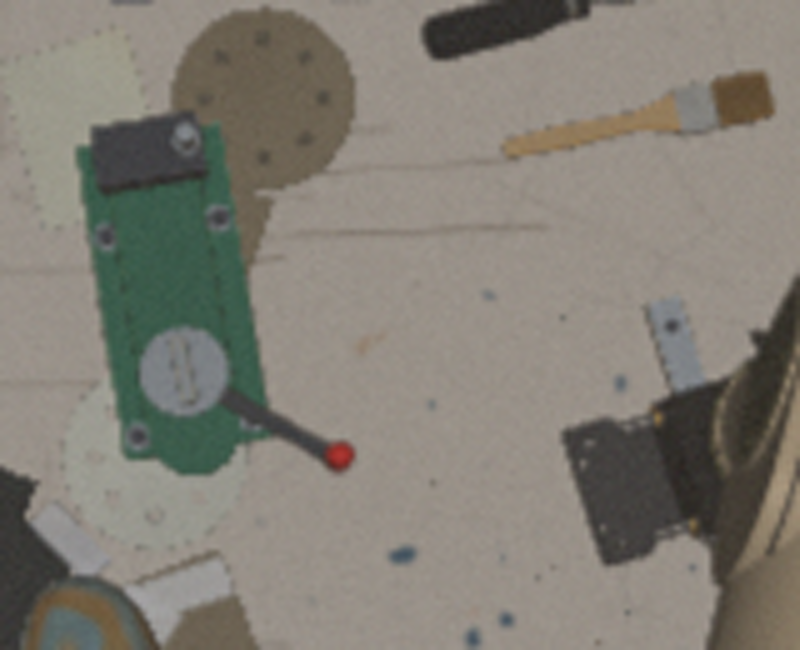

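```bash
python3 - <<'E'
from h import *
p=r.camera("wrist"); save(p,"w2z.png",(280,50,360,230),3)
s=r.read_state(); z=s["ee_pos"][2]-.0285
e=ray(p,(318.3,68.5),z+.012); dot=ray(p,(318.3,104),z+.012)
Rm=R.from_quat(s["eef_rot"]).inv()
print("tail rel tcp in tool",Rm.apply(e-s["ee_pos"]),"dot",Rm.apply(dot-s["ee_pos"]))
togo([.47,-.03,.24],.15)
E
```

```text
tail rel tcp in tool [ 0.09439057 -0.00024944  0.01631229] dot [ 0.07763789 -0.00025283  0.0163457 ]
pos [ 0.505  -0.2521  0.2368] toolx [ 0.959  0.285 -0.002] toolz [-0.0024  0.0012 -1.    ] F [-0.44 -0.1  -2.49] w 0.0157 t 5.45
shift tool cm [  2.97 -22.28  -0.28]
turn wz (tool z down) 0.1388
```

View pics/w2z.png

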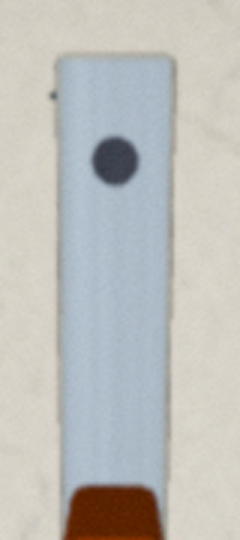

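```bash
python3 -m jog '[[0.3,-2,-0.3,0,0,0.02,-1],[0.4,-3,0,0,0,0.02,-1],[0.4,-3.5,0,0,0,0.02,-1],[0.4,-3.5,0,0,0,0.02,-1],[0.4,-3.5,0,0,0,0.02,-1],[0.4,-3,0,0,0,0.02,-1],[0.4,-2.3,0,0,0,0.019,-1],[0,-1,0,0,0,0,-1],[0,0,0,0,0,0,-1],[0,0,0,0,0,0,-1]]' && python3 - <<'E'
from h import *
p=r.camera("wrist"); save(p,"w3.png"); save(p,"w3z.png",(140,30,400,230),3)
for t in ["screw_head","lever_knob"]: print(t,[(d["score"],d["rect"]) for d in r.search_frame(p,t)][:3])
togo([.47,-.03,.24],.15)
E
```

```text
time: 6.7
ee_pos: [0.4834, -0.0351, 0.2413]
eef_rot: [0.997, 0.074, -0.0, 0.0]
ft_force: [-0.1, 0.9, -2.1]
width: 0.0159
screw_head [(0.65, [200.9, 55.7, 343.9, 186.4])]
lever_knob [(0.75, [258.6, 107.8, 347.3, 184.9])]
pos [ 0.4835 -0.0347  0.2415] toolx [ 0.989  0.148 -0.   ] toolz [-1.e-04 -1.e-04 -1.e+00] F [-0.7  -0.85 -2.9 ] w 0.016 t 6.85
shift tool cm [-1.27 -0.67  0.15]
turn wz (tool z down) -0.0014
```

View pics/w3.png

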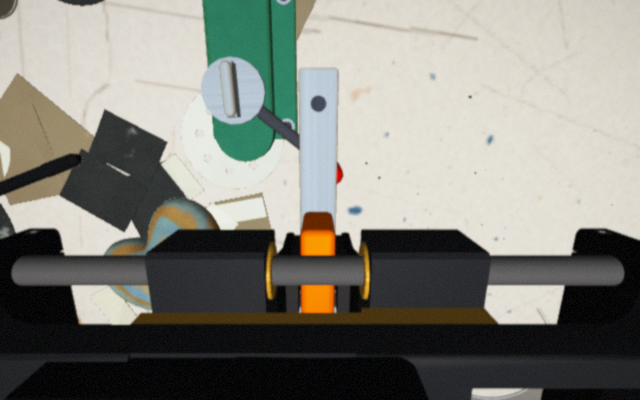

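View pics/w3z.png

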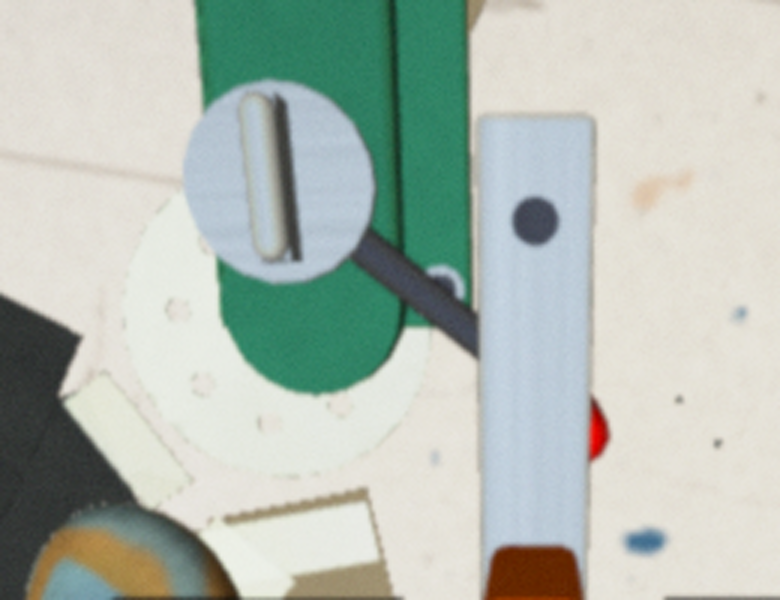

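```bash
python3 - <<'E'
from h import *
p=r.camera("wrist")
c=lambda x,y:((x+.5)/3-.5+140,(y+.5)/3-.5+30)
q=[ray(p,c(*a),.102) for a in [(183,180),(376,183),(275,79),(284,284)]]
print("collar c",(q[0]+q[1])/2,(q[2]+q[3])/2,"diam",np.linalg.norm(q[0]-q[1]),np.linalg.norm(q[2]-q[3]))
print(ray(p,c(279.5,181.5),.102))
a=ray(p,c(255,92),.121);b=ray(p,c(271,262),.121);d=a-b
print("tang top",(a+b)/2,np.linalg.norm(d),"yaw",np.arctan2(d[1],d[0]))
for z,l in ((.07,[(391,0),(400,320)]),(.012,[(467,0),(469,300)])):
    a,b=[ray(p,c(*x),z) for x in l];d=a-b;print("edge yaw",np.arctan2(d[1],d[0]))
f=p["frame"].astype(int); g=(f[...,1]-f[...,0]>40).astype(np.uint8)*255
cv2.imwrite("pics/g.png",g)
# edges per row
pr=[];p2=[]
for v in range(5,110,5):
    u=np.nonzero(g[v])[0]; print(v,u.min(),u.max(),end="; ")
t=r.camera("top"); save(t,"t3.png",(280,130,380,250),6)
E
```

```text
collar c [0.56861999 0.05325485 0.102     ] [0.5679205  0.05317265 0.102     ] diam 0.056036179595312686 0.05626763161570215
[0.56861891 0.05326293 0.102     ]
tang top [0.56741878 0.05265042 0.121     ] 0.04352834648296299 yaw 0.17758555861726255
edge yaw 0.14200034094634037
edge yaw 0.13792109901393043
5 204 294; 10 204 294; 15 205 294; 20 205 294; 25 205 294; 30 206 294; 35 206 295; 40 207 295; 45 207 295; 50 207 295; 55 208 295; 60 208 295; 65 209 295; 70 258 295; 75 261 295; 80 264 295; 85 265 295; 90 266 296; 95 266 296; 100 265 296; 105 264 296;
```

View pics/t3.png

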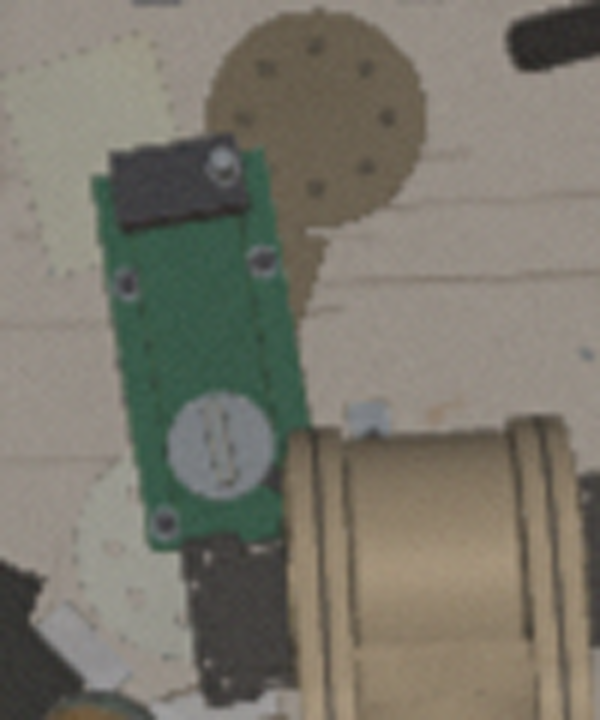

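```bash
python3 - <<'E'
from h import *
togo([.6344,.0645,.2],.173)
E
```

```text
pos [ 0.4835 -0.0344  0.2415] toolx [ 0.989  0.148 -0.   ] toolz [-1.e-04 -1.e-04 -1.e+00] F [-1.51  0.49 -2.31] w 0.0158 t 6.95
shift tool cm [16.39 -7.54  4.15]
turn wz (tool z down) -0.024
```

```bash
python3 -m jog '[[1.5,-0.8,0,0,0,-0.004,-1],[3,-1.4,0,0,0,-0.004,-1],[3.5,-1.6,0,0,0,-0.004,-1],[3.5,-1.6,0,0,0,-0.004,-1],[3,-1.4,1.5,0,0,-0.004,-1],[1.5,-0.5,1.5,0,0,-0.004,-1],[0.4,-0.2,1,0,0,0,-1],[0,0,0,0,0,0,-1],[0,0,0,0,0,0,-1]]' && python3 - <<'E'
from h import *
p=r.camera("wrist"); save(p,"w4.png"); 
togo([.6344,.0645,.2],.173)
p=r.camera("scene"); save(p,"s4.png",(260,160,360,250),7)
E
```

```text
time: 8.07
ee_pos: [0.6335, 0.0659, 0.2023]
eef_rot: [0.996, 0.086, 0.0, 0.0]
ft_force: [-1.0, 0.1, -2.8]
width: 0.0157
pos [0.6336 0.0659 0.2026] toolx [0.985 0.172 0.001] toolz [ 1.4e-03 -4.0e-04 -1.0e+00] F [-0.01  0.26 -2.09] w 0.0158 t 8.125
shift tool cm [0.06 0.15 0.26]
turn wz (tool z down) 0.0001
```

View pics/w4.png

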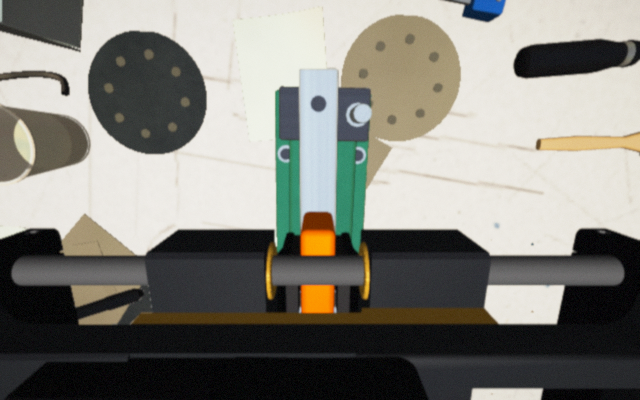

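View pics/s4.png

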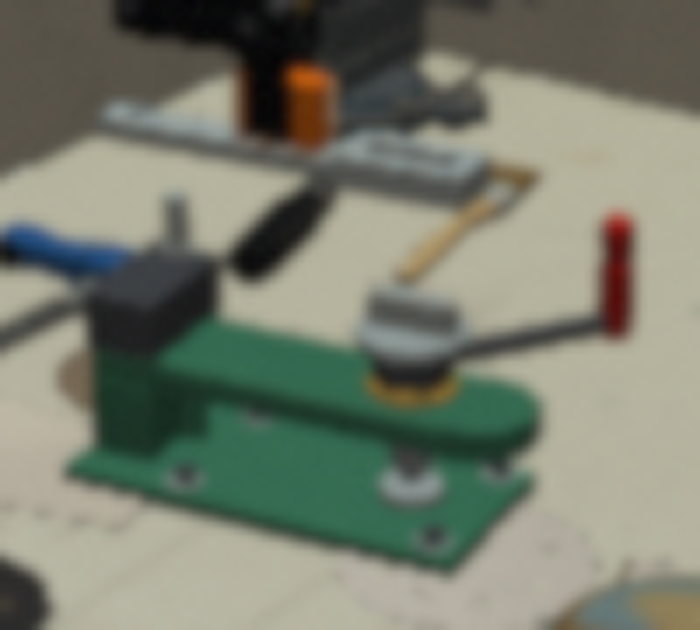

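```bash
python3 - <<'E'
from h import *
p=r.camera("wrist"); save(p,"w4z.png",(260,60,400,170),5)
t=r.camera("top")
yb=.142; S=np.array([.568,.053,0]); B=lambda x,y,z:S+[x*np.cos(yb)-y*np.sin(yb),x*np.sin(yb)+y*np.cos(yb),z]
for n,X in [("post top",B(143,-25,136)if 0 else B(.143,-.025,.136)),("rc1",B(.163,-.035,.102)),("rc2",B(.163,.035,.102)),("rc3",B(.123,-.035,.102)),("rc4",B(.123,.035,.102))]:
    print(n,X.round(4),"wrist crop",((proj(p,X)-[260,60])*5).round(0),"top crop t3",((proj(t,X)-[280,130])*6).round())
print("screw top crop",((proj(t,B(0,0,.102))-[280,130])*6).round())
E
```

```text
post top [0.7131 0.0485 0.136 ] wrist crop [523. 265.] top crop t3 [225. 152.]
rc1 [0.7343 0.0414 0.102 ] wrist crop [566. 138.] top crop t3 [240. 124.]
rc2 [0.7244 0.1107 0.102 ] wrist crop [102. 123.] top crop t3 [108. 144.]
rc3 [0.6947 0.0358 0.102 ] wrist crop [547. 408.] top crop t3 [251. 198.]
rc4 [0.6848 0.1051 0.102 ] wrist crop [101. 395.] top crop t3 [119. 219.]
screw top crop [221. 440.]
```

View pics/w4z.png

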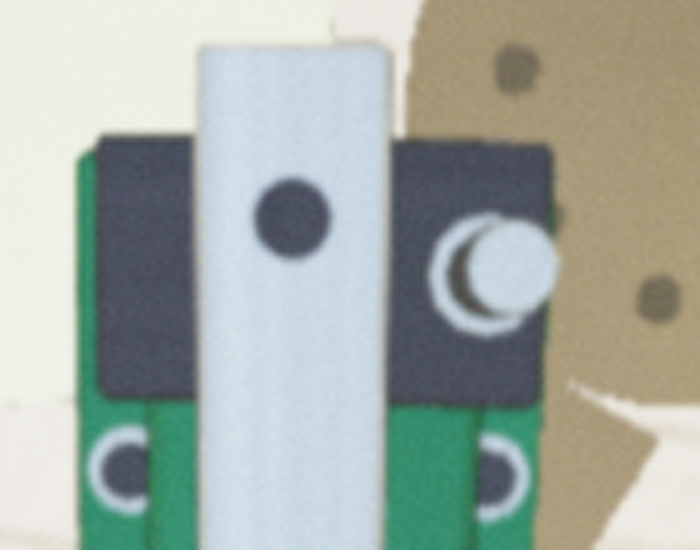

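```bash
python3 -m jog '[[0.05,0.13,1,0,0,0,-1],[0,0,1.5,0,0,0,-1],[0,0,1.2,0,0,0,-1],[0,0,0.7,0,0,0,-1],[0,0,0.2,0,0,0,-1],[0,0,0,0,0,0,-1],[0,0,0,0,0,0,-1]]' && python3 - <<'E'
from h import *
p=r.camera("wrist"); save(p,"w5.png",(200,40,440,240),3); 
togo([.6341,.0647,.155],.175)
p=r.camera("scene"); save(p,"s5.png",(260,160,360,250),7)
E
```

```text
time: 9.15
ee_pos: [0.6345, 0.0652, 0.156]
eef_rot: [0.996, 0.087, 0.0, 0.0]
ft_force: [0.3, 0.2, -2.5]
width: 0.0156
pos [0.6344 0.0652 0.156 ] toolx [0.985 0.173 0.001] toolz [ 8.e-04 -0.e+00 -1.e+00] F [-0.53  0.49 -2.43] w 0.0158 t 9.2
shift tool cm [-0.04  0.04  0.1 ]
turn wz (tool z down) -0.0012
```

View pics/s5.png

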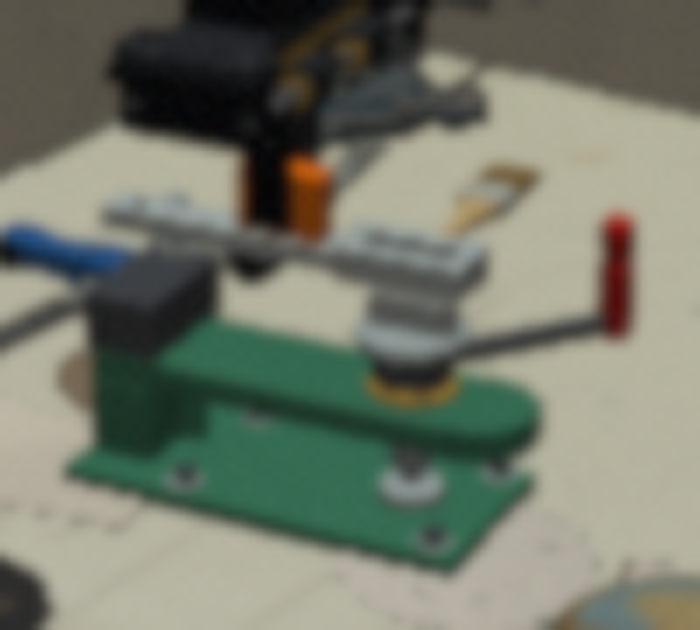

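View pics/w5.png

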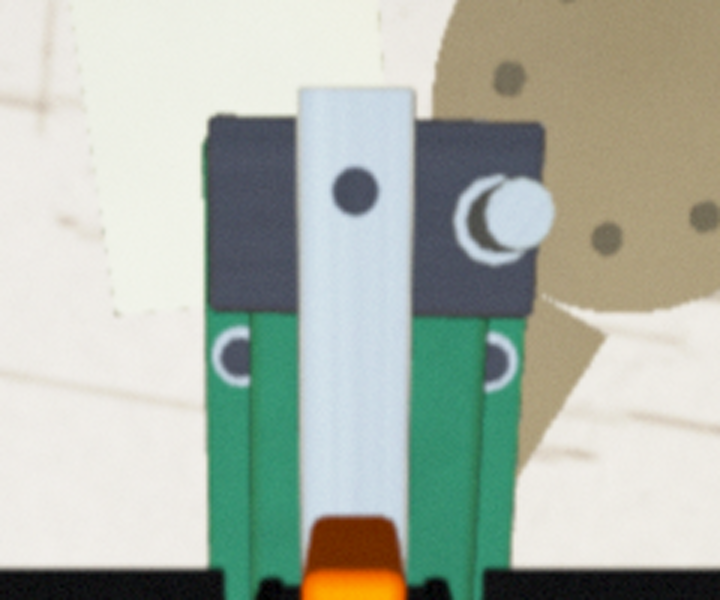

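```bash
python3 - <<'E'
from h import *
p=r.camera("wrist"); c=lambda x,y:((x+.5)/3-.5+200,(y+.5)/3-.5+40)
u=np.array([np.cos(.149),np.sin(.149)]); n=np.array([-u[1],u[0]])
s=r.read_state()
e=ray(p,c(356,89),.1395)
print("tail along/perp to TCP",(e[:2]-s["ee_pos"][:2])@u,(e[:2]-s["ee_pos"][:2])@n)
for a in [(210,118),(543,124),(529,315),(210,306)]:
    q=ray(p,c(*a),.102)[:2]; print(a,"from tail",((q-e[:2])@u).round(4),((q-e[:2])@n).round(4))
b=ray(p,c(497,221),.102); print("post foot",((b-e)[:2]@u).round(4),((b-e)[:2]@n).round(4), ray(p,c(519,213),.136)-b)
E
```

```text
tail along/perp to TCP 0.09412649818981737 0.002530370933329493
(210, 118) from tail -0.0001 0.0297
(543, 124) from tail 0.0004 -0.0382
(529, 315) from tail -0.0379 -0.038
(210, 306) from tail -0.0377 0.0302
post foot -0.0188 -0.03 [-0.00017007  0.0011394   0.034     ]
```

```bash
python3 -m jog '[[0,0,0.3,0,0,0,-1],[0,0,0.3,0,0,0,-1],[0,0,0.2,0,0,0,-1],[0,0,0.1,0,0,0,-1],[0,0,0,0,0,0,-1]]' && python3 - <<'E'
from h import *
togo([.6341,.0647,.1305],.175)
E
```

```text
time: 9.93
ee_pos: [0.6342, 0.0651, 0.1465]
eef_rot: [0.996, 0.087, -0.0, 0.0]
ft_force: [0.4, 0.3, -2.4]
width: 0.0159
pos [0.6342 0.0651 0.1465] toolx [ 0.985  0.173 -0.   ] toolz [-1.e-04 -1.e-04 -1.e+00] F [ 0.4   0.28 -2.42] w 0.0159 t 9.925
shift tool cm [-0.02  0.04  1.6 ]
turn wz (tool z down) -0.0012
```

No contact force with the underside at ~0.118, so it is already over the tang. Continuing.

```bash
python3 -m jog '[[0,0,0.3,0,0,0,-1],[0,0,0.3,0,0,0,-1],[0,0,0.3,0,0,0,-1],[0,0,0.3,0,0,0,-1],[0,0,0.2,0,0,0,-1],[0,0,0,0,0,0,-1]]' && python3 - <<'E'
from h import *
togo([.6341,.0647,.1305],.175)
p=r.camera("scene"); save(p,"s6.png",(260,160,360,250),7)
E
```

```text
time: 10.68
ee_pos: [0.6341, 0.065, 0.1323]
eef_rot: [0.996, 0.087, -0.0, 0.0]
ft_force: [-0.6, -1.5, -3.6]
width: 0.0156
pos [0.6341 0.065  0.1323] toolx [ 0.985  0.173 -0.   ] toolz [-3.e-04 -3.e-04 -1.e+00] F [-0.6  -1.5  -3.65] w 0.0156 t 10.675
shift tool cm [-0.    0.03  0.18]
turn wz (tool z down) -0.0012
```

View pics/s6.png

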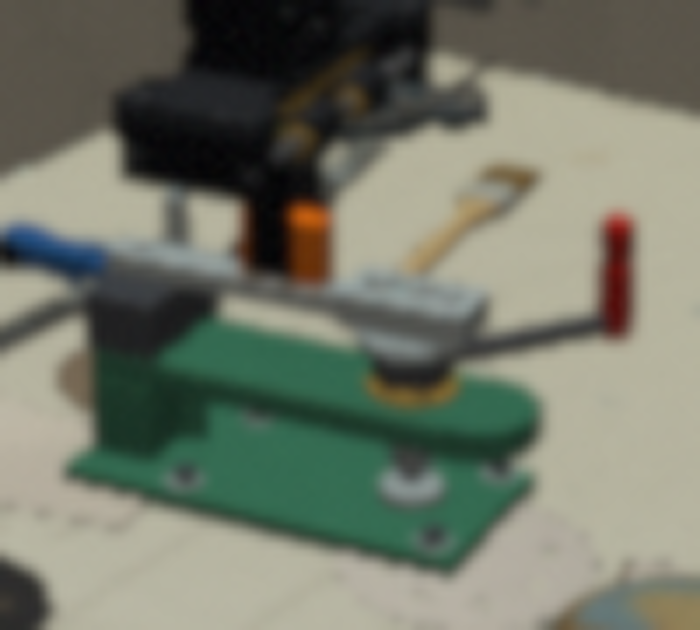

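```bash
python3 -m jog '[[0,0,0.1,0,0,0,-1],[0,0,0.07,0,0,0,-1],[0,0,0,0,0,0,-1]]' && python3 - <<'E'
from h import *
togo([.6341,.0647,.1305],.175)
E
```

```text
time: 11.1
ee_pos: [0.6343, 0.0651, 0.1309]
eef_rot: [0.996, 0.087, 0.0, 0.0]
ft_force: [-0.1, -1.6, -2.0]
width: 0.0157
pos [0.6343 0.0651 0.1309] toolx [0.985 0.173 0.   ] toolz [ 3.e-04 -1.e-04 -1.e+00] F [-0.09 -1.6  -2.03] w 0.0157 t 11.1
shift tool cm [-0.03  0.04  0.04]
turn wz (tool z down) -0.0012
```

```bash
python3 -m jog '[[0,0,0.1,0,0,0,-1],[0,0,0.05,0,0,0,-1],[0,0,0,0,0,0,-1]]' && python3 - <<'E'
from h import *
togo([.6341,.0647,.1305],.175)
E
```

```text
time: 11.48
ee_pos: [0.6343, 0.0651, 0.1307]
eef_rot: [0.996, 0.087, 0.0, 0.0]
ft_force: [-4.3, -3.0, 9.5]
width: 0.0159
pos [0.6343 0.0651 0.1307] toolx [0.985 0.173 0.001] toolz [ 8.e-04 -5.e-04 -1.e+00] F [-4.29 -2.98  9.53] w 0.0159 t 11.475
shift tool cm [-0.03  0.03  0.02]
turn wz (tool z down) -0.0013
```

```bash
python3 -m jog '[[0,0,-0.05,0,0,0,-0.3],[0,0,0,0,0,0,-0.3],[0,0,0,0,0,0,-0.3],[0,0,-1.5,0,0,0,-0.3],[0,0,-3,0,0,0,-0.3],[0,0,-4,0,0,0,-0.3],[-2,0,-4,0,0,0,-0.3],[-3,0,0,0,0,0,-0.3],[-4,0,0,0,0,0,-0.3],[-4,0,0,0,0,0,-0.3],[-3,0,0,0,0,0,-0.3],[0,0,0,0,0,0,-0.3],[0,0,0,0,0,0,-0.3]]' && python3 - <<'E'
from h import *
togo([.5,-.05,.13])
p=r.camera("scene"); save(p,"s7.png",(260,160,360,250),7)
p=r.camera("wrist"); save(p,"w7.png")
print([(d["score"],d["rect"]) for d in r.search_frame(p,"lever_knob")])
E
```

```text
time: 13.1
ee_pos: [0.4773, 0.0377, 0.2557]
eef_rot: [0.996, 0.087, 0.001, 0.0]
ft_force: [-0.4, 0.7, -0.3]
width: 0.0301
pos [0.4773 0.0377 0.2557] toolx [0.985 0.173 0.002] toolz [ 1.6e-03 -2.0e-04 -1.0e+00] F [-0.4   0.71 -0.3 ] w 0.0301 t 13.1
shift tool cm [ 0.7   9.02 12.57]
[(0.71, [339.3, 115.5, 430.7, 193.7])]
```

View pics/s7.png

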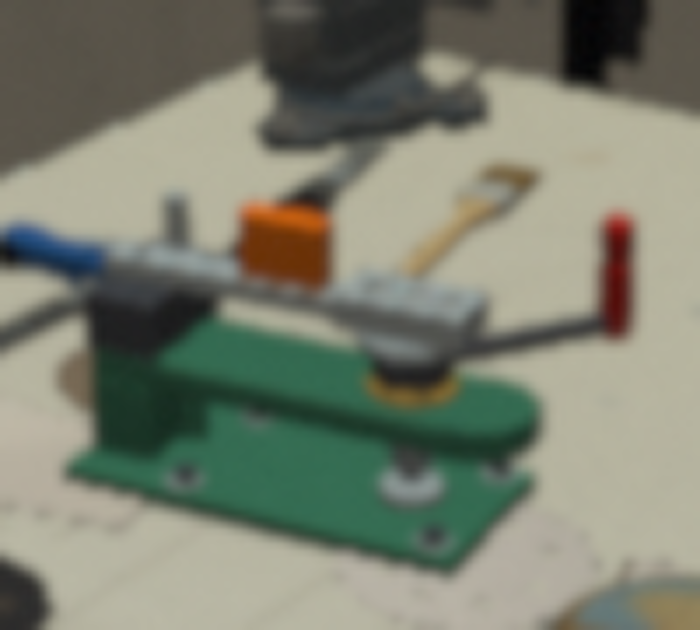

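View pics/w7.png

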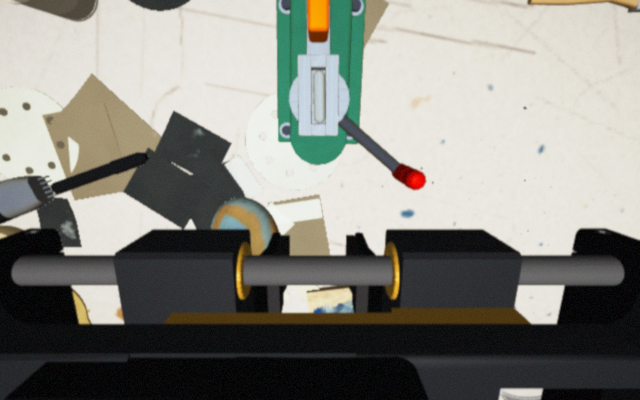

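```bash
python3 - <<'E'
from h import *
p=r.camera("wrist"); save(p,"w7z.png",(270,40,440,210),4)
S=np.array([.5678,.053])
k=ray(p,(417.5,180),.14)[:2]; d=k-S; print("knob",k,np.linalg.norm(d),np.degrees(np.arctan2(d[1],d[0])))
s=r.read_state(); print(s["joint_positions"].round(2))
th=np.arctan2(d[1],d[0]); K=S+.11*np.array([np.cos(th),np.sin(th)]); print(K,"inward yaw",th+np.pi)
togo([*K,.17],th+np.pi)
E
```

```text
knob [ 0.51365612 -0.04171609] 0.1090994810548242 -119.75418406693224
[ 0.44  0.03 -0.62  1.77  0.02  1.34 -1.58]
[ 0.51320921 -0.04249788] inward yaw 1.0514878485824921
pos [0.4771 0.0377 0.2548] toolx [ 0.985  0.173 -0.   ] toolz [-3.e-04  6.e-04 -1.e+00] F [ 0.05 -0.49  0.75] w 0.0304 t 13.3
shift tool cm [2.17 8.53 8.47]
turn wz (tool z down) -0.8772
```

View pics/w7z.png

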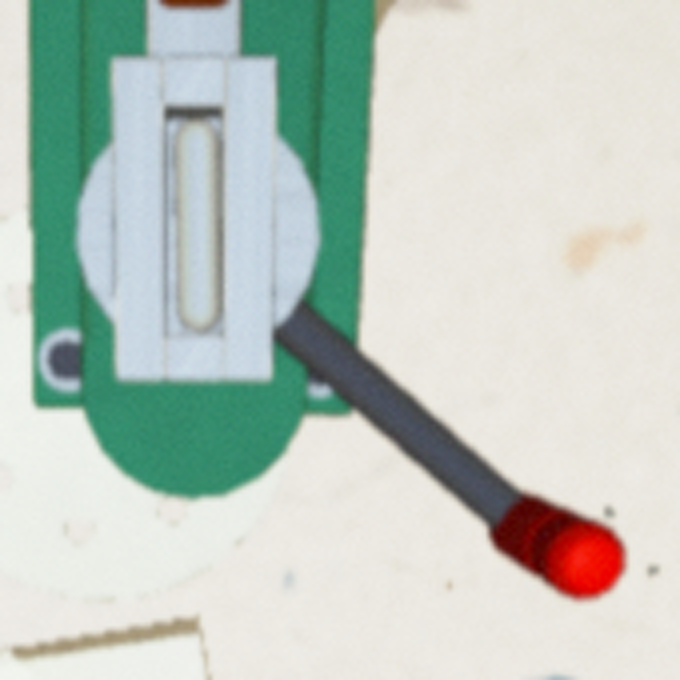

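```bash
python3 -m jog '[[0,0,0,0,0,-0.14,-0.3],[0,0,0,0,0,-0.15,-0.3],[0,0,0,0,0,-0.15,-0.3],[0,0,0,0,0,-0.15,-0.3],[0,0,0,0,0,-0.15,-0.3],[0,0,0,0,0,-0.137,-0.3],[0,0,0,0,0,0,-0.3]]' && python3 - <<'E'
from h import *
togo([.5132,-.0425,.17],1.0515)
E
```

```text
time: 14.18
ee_pos: [0.4769, 0.0376, 0.2547]
eef_rot: [0.865, 0.501, -0.0, -0.0]
ft_force: [-0.1, -0.2, -0.1]
width: 0.0303
pos [0.4769 0.0376 0.2547] toolx [0.497 0.868 0.   ] toolz [-4.e-04  4.e-04 -1.e+00] F [-0.08 -0.21 -0.07] w 0.0303 t 14.175
shift tool cm [-5.15  7.14  8.46]
turn wz (tool z down) -0.0012
```

```bash
python3 -m jog '[[-1.2,1.5,1,0,0,0,-0.3],[-1.5,2.5,2,0,0,0,-0.3],[-1.5,2,2,0,0,0,-0.3],[-0.95,1.14,1.5,0,0,0,-0.3],[0,0,0.6,0,0,0,-0.3],[0,0,0,0,0,0,-0.3],[0,0,0,0,0,0,-0.3]]' && python3 - <<'E'
from h import *
p=r.camera("wrist"); save(p,"w8.png")
togo([.5132,-.0425,.112],1.0515)
p=r.camera("scene"); save(p,"s8.png",(280,150,400,240),6)
E
```

```text
time: 15.05
ee_pos: [0.5132, -0.0418, 0.1846]
eef_rot: [0.865, 0.502, 0.0, 0.0]
ft_force: [0.6, 0.2, -0.1]
width: 0.0307
pos [ 0.5133 -0.042   0.1846] toolx [0.496 0.868 0.   ] toolz [ 1.3e-03 -4.0e-04 -1.0e+00] F [0.88 0.94 0.34] w 0.0301 t 15.1
shift tool cm [-0.05  0.01  7.26]
turn wz (tool z down) 0.0003
```

View pics/s8.png

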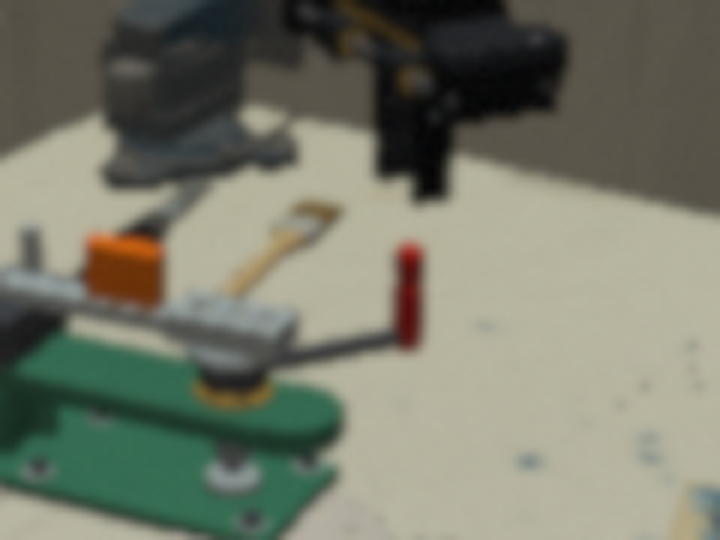

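View pics/w8.png

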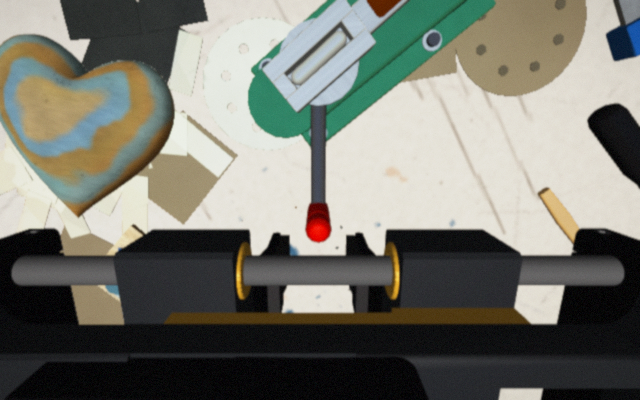

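```bash
python3 -m jog '[[-0.05,0,1.5,0,0,0,-0.3],[0,0,2,0,0,0,-0.3],[0,0,2,0,0,0,-0.3],[0,0,1.2,0,0,0,-0.3],[0,0,0.5,0,0,0,-0.3],[0,0,0,0,0,0,-0.3]]' 40 && python3 - <<'E'
from h import *
togo([.5132,-.0425,.112],1.0515)
E
```

```text
time: 15.9
ee_pos: [0.5128, -0.0431, 0.1119]
eef_rot: [0.865, 0.502, 0.0, 0.0]
ft_force: [-0.6, -0.6, 0.1]
width: 0.0306
pos [ 0.5128 -0.0431  0.1119] toolx [0.497 0.868 0.   ] toolz [ 1.e-04  0.e+00 -1.e+00] F [-0.56 -0.58  0.12] w 0.0306 t 15.9
shift tool cm [ 0.07  0.01 -0.01]
turn wz (tool z down) -0.0006
```

```bash
cat > orb.py <<'E'
from h import *
S=np.array([.5678,.053]); F=[]
for i in range(4):
    r.camera("top"); s=r.read_state(); F.append(s["ft_force"])
F=np.array(F); d=s["ee_pos"][:2]-S; th=np.arctan2(d[1],d[0])
Rm=R.from_quat(s["eef_rot"]); tx=Rm.as_matrix()[:,0]; yaw=np.arctan2(tx[1],tx[0])
Ft=Rm.inv().apply(F)
print("t",round(s["time"],2),"cw angle from start",round((-2.0901-th)%(2*np.pi) if th>-2.0 else -2.0901-th,4),"radius",np.linalg.norm(d).round(4),"yaw err",round(((yaw-th)%(2*np.pi))-np.pi,4),"z",s["ee_pos"][2].round(4),"w",s["width"].round(4))
print("F tool mean",Ft.mean(0).round(2),"y each",Ft[:,1].round(2))
E
python3 -m jog '[[0.01,-0.44,0,0,0,0.04,-0.3],[0.01,-0.44,0,0,0,0.04,-0.3],[0.01,-0.44,0,0,0,0.04,-0.3],[0.01,-0.44,0,0,0,0.04,-0.3],[0.01,-0.44,0,0,0,0.04,-0.3],[0.01,-0.44,0,0,0,0.04,-0.3],[0.01,-0.44,0,0,0,0.04,-0.3],[0.01,-0.44,0,0,0,0.04,-0.3],[0,0,0,0,0,0,-0.3]]' && python3 orb.py
```

```text
time: 17.02
ee_pos: [0.4859, -0.0209, 0.1125]
eef_rot: [0.934, 0.358, 0.001, 0.0]
ft_force: [0.4, 0.4, 0.3]
width: 0.0305Traceback (most recent call last):
  File "orb.py", line 8, in <module>
    print("t",round(s["time"],2),"cw angle from start",round((-2.0901-th)%(2*np.pi) if th>-2.0 else -2.0901-th,4),"radius",np.linalg.norm(d).round(4),"yaw err",round(((yaw-th)%(2*np.pi))-np.pi,4),"z",s["ee_pos"][2].round(4),"w",s["width"].round(4))
                                                                                                                                                                                                                                    ^^^^^^^^^^^^^^^^
AttributeError: 'float' object has no attribute 'round'
```

```bash
sed -i 's/s\["width"\].round(4)/round(float(s["width"]),4)/' orb.py; python3 -m jog '[[0.01,-0.33,0,0,0,0.03,-0.3],[0.01,-0.33,0,0,0,0.03,-0.3],[0,0,0,0,0,0,-0.3]]' && python3 orb.py
```

```text
time: 17.6
ee_pos: [0.4812, -0.0156, 0.1119]
eef_rot: [0.944, 0.329, -0.0, 0.0]
ft_force: [0.0, 0.4, -0.9]
width: 0.0304
t 17.8 cw angle from start 0.3786 radius 0.1105 yaw err -0.0019 z 0.1118 w 0.0306
F tool mean [-0.07 -0.04  0.53] y each [ 0.46 -0.17 -0.08 -0.36]
```

```bash
python3 -m jog '[[0.01,-0.33,0,0,0,0.03,-0.3],[0.01,-0.33,0,0,0,0.03,-0.3],[0.01,-0.33,0,0,0,0.03,-0.3],[0,0,0,0,0,0,-0.3]]' && python3 orb.py; python3 - <<'E'
from h import *
p=r.camera("wrist"); save(p,"w9.png")
E
```

```text
time: 18.3
ee_pos: [0.4755, -0.0075, 0.1119]
eef_rot: [0.958, 0.286, 0.0, 0.0]
ft_force: [0.3, -0.7, -0.4]
width: 0.0305
t 18.5 cw angle from start 0.4681 radius 0.1103 yaw err -0.0023 z 0.1118 w 0.0306
F tool mean [-0.11 -0.07 -0.06] y each [ 0.53 -0.07  0.43 -1.17]
```

View pics/w9.png

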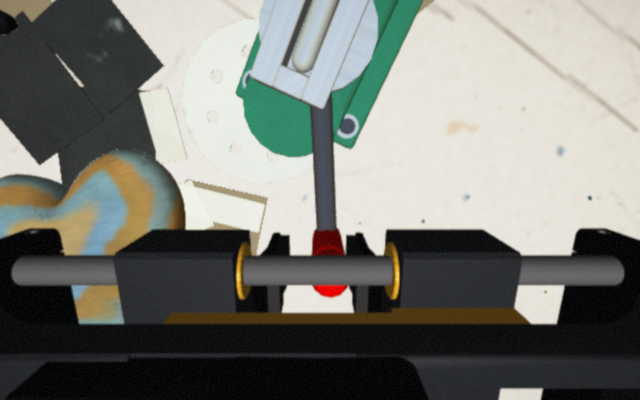

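```bash
python3 -m jog '[[0.01,-0.33,0,0,0,0.03,-0.3],[0.01,-0.33,0,0,0,0.03,-0.3],[0.01,-0.33,0,0,0,0.03,-0.3],[0,0,0,0,0,0,-0.3]]' && python3 orb.py
```

```text
time: 19.05
ee_pos: [0.4706, 0.0012, 0.1119]
eef_rot: [0.97, 0.243, 0.0, 0.0]
ft_force: [-0.2, -0.4, -0.1]
width: 0.0304
t 19.25 cw angle from start 0.5577 radius 0.1102 yaw err -0.0028 z 0.1118 w 0.0307
F tool mean [ 0.11 -0.6   0.  ] y each [-0.5  -1.25  0.28 -0.94]
```

```bash
python3 -m jog '[[0.01,-0.33,0,0,0,0.03,-0.3],[0.01,-0.33,0,0,0,0.03,-0.3],[0.01,-0.33,0,0,0,0.03,-0.3],[0,0,0,0,0,0,-0.3]]' && python3 orb.py
```

```text
time: 19.75
ee_pos: [0.4665, 0.0101, 0.1118]
eef_rot: [0.98, 0.199, 0.0, 0.0]
ft_force: [-0.6, 0.1, 0.2]
width: 0.0307
t 19.95 cw angle from start 0.6478 radius 0.11 yaw err -0.0027 z 0.1119 w 0.0302
F tool mean [0.06 0.26 0.21] y each [ 0.63  0.61 -0.39  0.18]
```

```bash
python3 -m jog '[[0.01,-0.33,0,0,0,0.03,-0.3],[0.01,-0.33,0,0,0,0.03,-0.3],[0.01,-0.33,0,0,0,0.03,-0.3],[0,0,0,0,0,0,-0.3]]' && python3 orb.py
```

```text
time: 20.45
ee_pos: [0.4632, 0.0195, 0.1119]
eef_rot: [0.988, 0.155, 0.0, 0.0]
ft_force: [0.2, 0.1, 0.5]
width: 0.0303
t 20.65 cw angle from start 0.7378 radius 0.1098 yaw err -0.0027 z 0.1118 w 0.0303
F tool mean [ 0.33 -0.15 -0.14] y each [ 0.26  0.18 -0.39 -0.64]
```

```bash
python3 -m jog '[[0.01,-0.33,0,0,0,0.03,-0.3],[0.01,-0.33,0,0,0,0.03,-0.3],[0.01,-0.33,0,0,0,0.03,-0.3],[0,0,0,0,0,0,-0.3]]' && python3 orb.py
```

```text
time: 21.15
ee_pos: [0.4608, 0.0291, 0.1118]
eef_rot: [0.994, 0.11, 0.0, -0.0]
ft_force: [-0.7, 0.1, 0.1]
width: 0.0308
t 21.35 cw angle from start 0.8279 radius 0.1096 yaw err -0.0027 z 0.1118 w 0.0306
F tool mean [-0.17  0.2   0.16] y each [ 0.34  0.7   0.27 -0.52]
```

```bash
python3 -m jog '[[0.01,-0.33,0,0,0,0.03,-0.3],[0.01,-0.33,0,0,0,0.03,-0.3],[0.01,-0.33,0,0,0,0.03,-0.3],[0,0,0,0,0,0,-0.3]]' && python3 orb.py
```

```text
time: 21.85
ee_pos: [0.4592, 0.0388, 0.1118]
eef_rot: [0.998, 0.065, -0.0, 0.0]
ft_force: [0.2, 0.2, 0.6]
width: 0.0304
t 22.05 cw angle from start 0.9192 radius 0.1094 yaw err -0.0013 z 0.1119 w 0.0306
F tool mean [-0.13  0.12 -0.2 ] y each [ 0.65 -0.04 -0.15  0.02]
```

```bash
python3 -m jog '[[0.01,-0.33,0,0,0,0.03,-0.3],[0.01,-0.33,0,0,0,0.03,-0.3],[0,0,0,0,0,0,-0.3]]' && python3 orb.py; python3 - <<'E'
from h import *
p=r.camera("wrist"); save(p,"w10.png")
E
```

```text
time: 22.42
ee_pos: [0.4587, 0.0453, 0.1118]
eef_rot: [0.999, 0.035, -0.0, 0.0]
ft_force: [-0.1, -1.1, -0.4]
width: 0.0307
t 22.62 cw angle from start 0.9799 radius 0.1094 yaw err -0.0005 z 0.1118 w 0.0307
F tool mean [-0.17  1.25 -0.3 ] y each [0.81 2.04 0.48 1.66]
```

View pics/w10.png

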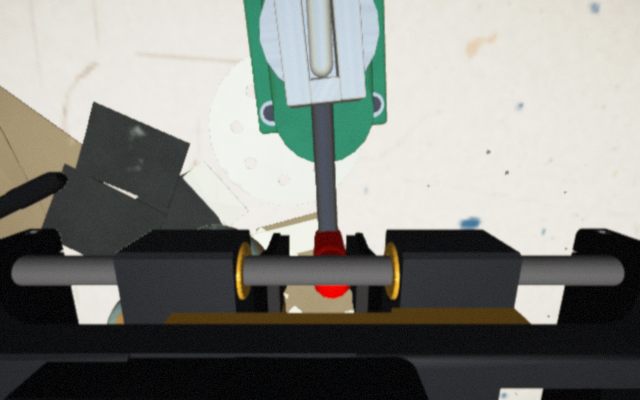

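```bash
python3 -m jog '[[0,-0.22,0,0,0,0.02,-0.3],[0,-0.22,0,0,0,0.02,-0.3],[0,0,0,0,0,0,-0.3]]' && python3 orb.py
```

```text
time: 23.05
ee_pos: [0.4585, 0.0496, 0.1118]
eef_rot: [1.0, 0.015, 0.0, 0.0]
ft_force: [-0.1, -2.6, -0.1]
width: 0.0306
t 23.25 cw angle from start 1.0197 radius 0.1094 yaw err -0.0008 z 0.1118 w 0.0303
F tool mean [0.45 1.86 0.28] y each [2.18 2.25 1.19 1.81]
```

```bash
python3 -m jog '[[0,-0.22,0,0,0,0.02,-0.3],[0,-0.22,0,0,0,0.02,-0.3],[0,0,0,0,0,0,-0.3]]' && python3 orb.py
```

```text
time: 23.62
ee_pos: [0.4584, 0.0541, 0.1119]
eef_rot: [1.0, -0.005, 0.0, -0.0]
ft_force: [0.4, -2.8, -0.5]
width: 0.0304
t 23.82 cw angle from start 1.0608 radius 0.1094 yaw err 0.0004 z 0.1119 w 0.0303
F tool mean [0.43 1.78 0.25] y each [2.04 1.7  1.95 1.43]
```

```bash
python3 -m jog '[[0,-0.22,0,0,0,0.02,-0.3],[0,-0.22,0,0,0,0.02,-0.3],[0,0,0,0,0,0,-0.3]]' && python3 orb.py
```

```text
time: 24.2
ee_pos: [0.4585, 0.0578, 0.1118]
eef_rot: [1.0, -0.025, 0.0, 0.0]
ft_force: [1.8, -4.8, -1.2]
width: 0.0305
t 24.4 cw angle from start 1.096 radius 0.1094 yaw err -0.0056 z 0.1118 w 0.0304
F tool mean [2.48 5.11 0.78] y each [5.12 4.51 5.64 5.17]
```

```bash
python3 -m jog '[[0,-0.22,0,0,0,0.02,-0.3],[0,0,0,0,0,0,-0.3]]' && python3 orb.py; python3 - <<'E'
from h import *
p=r.camera("scene"); save(p,"s11.png",(260,160,360,250),7)
E
```

```text
time: 24.65
ee_pos: [0.4587, 0.0599, 0.1118]
eef_rot: [0.999, -0.035, 0.0, 0.0]
ft_force: [1.9, -6.0, -0.6]
width: 0.0307
t 24.85 cw angle from start 1.1142 radius 0.1093 yaw err -0.0076 z 0.1118 w 0.0303
F tool mean [2.31 5.78 1.05] y each [6.01 5.66 5.49 5.98]
```

View pics/s11.png

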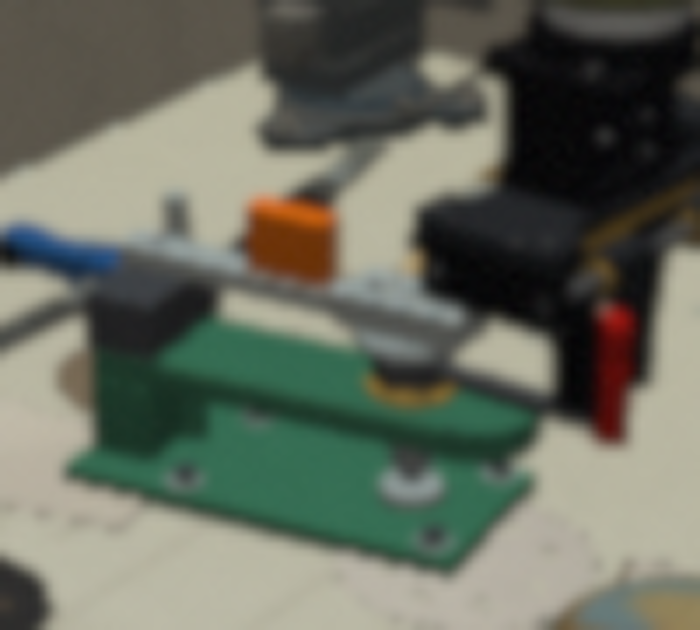

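```bash
python3 -m jog '[[0,-0.22,0,0,0,0.02,-0.3],[0,-0.22,0,0,0,0.02,-0.3],[0,0,0,0,0,0,-0.3]]' && python3 orb.py
```

```text
time: 25.28
ee_pos: [0.459, 0.0641, 0.1118]
eef_rot: [0.998, -0.055, 0.0, 0.001]
ft_force: [2.1, -6.8, -0.2]
width: 0.0306
t 25.48 cw angle from start 1.1525 radius 0.1093 yaw err -0.0094 z 0.1118 w 0.0304
F tool mean [2.83 6.12 0.71] y each [6.74 5.33 6.71 5.69]
```

```bash
python3 -m jog '[[0,-0.22,0,0,0,0.02,-0.3],[0,-0.22,0,0,0,0.02,-0.3],[0,-0.22,0,0,0,0.02,-0.3],[0,0,0,0,0,0,-0.3]]' && python3 orb.py
```

```text
time: 25.98
ee_pos: [0.4599, 0.0703, 0.1118]
eef_rot: [0.996, -0.085, 0.0, 0.001]
ft_force: [2.3, -7.4, -0.0]
width: 0.0309
t 26.18 cw angle from start 1.2103 radius 0.1093 yaw err -0.0118 z 0.1118 w 0.0306
F tool mean [3.31 6.89 0.94] y each [7.3  6.68 7.25 6.33]
```

```bash
sed -i '$a m=.1098*Ft[:,1]+.0152*Ft[:,0]; print("moment/0.11:",(m/.11).round(2),(m/.11).mean().round(2))' orb.py; python3 -m jog '[[0.03,-0.22,0,0,0,0.02,-0.3],[0.03,-0.22,0,0,0,0.02,-0.3],[0.03,-0.22,0,0,0,0.02,-0.3],[0,0,0,0,0,0,-0.3]]' && python3 orb.py
```

```text
time: 26.68
ee_pos: [0.4613, 0.0764, 0.1116]
eef_rot: [0.993, -0.115, -0.001, 0.001]
ft_force: [-2.6, -8.8, 2.6]
width: 0.0304
t 26.88 cw angle from start 1.2674 radius 0.1091 yaw err -0.0149 z 0.1117 w 0.0306
F tool mean [ 0.13  8.74 -2.23] y each [7.27 9.84 8.33 9.51]
moment/0.11: [7.15 9.92 8.36 9.52] 8.74
```

```bash
python3 -m jog '[[0.01,-0.22,0,0,0,0.02,-0.3],[0.01,-0.22,0,0,0,0.02,-0.3],[0,0,0,0,0,0,-0.3]]' && python3 orb.py && python3 orb.py
```

```text
time: 27.25
ee_pos: [0.4623, 0.0804, 0.1116]
eef_rot: [0.991, -0.135, -0.001, 0.001]
ft_force: [-2.9, -8.9, 2.5]
width: 0.0305
t 27.45 cw angle from start 1.3058 radius 0.109 yaw err -0.0166 z 0.1116 w 0.0305
F tool mean [-0.44  9.36 -3.46] y each [10.79  8.44  9.16  9.03]
moment/0.11: [10.74  8.31  9.11  8.95] 9.28
t 27.65 cw angle from start 1.306 radius 0.109 yaw err -0.0163 z 0.1116 w 0.0305
F tool mean [-0.38  9.36 -3.3 ] y each [ 8.85  9.29  9.13 10.19]
moment/0.11: [ 8.84  9.25  9.   10.08] 9.29
```

```bash
python3 -m jog '[[0.01,-0.17,0,0,0,0.015,-0.3],[0.01,-0.17,0,0,0,0.015,-0.3],[0,0,0,0,0,0,-0.3]]' && python3 orb.py && python3 orb.py
```

```text
time: 28.02
ee_pos: [0.4632, 0.0835, 0.1115]
eef_rot: [0.989, -0.15, -0.001, 0.002]
ft_force: [-3.8, -9.4, 4.3]
width: 0.0307
t 28.23 cw angle from start 1.3353 radius 0.109 yaw err -0.0171 z 0.1115 w 0.0303
F tool mean [-1.14  9.73 -4.15] y each [ 9.62  9.71 10.    9.57]
moment/0.11: [9.46 9.58 9.78 9.38] 9.55
t 28.43 cw angle from start 1.3351 radius 0.109 yaw err -0.0173 z 0.1115 w 0.0306
F tool mean [-0.88  9.79 -4.19] y each [ 9.3   9.82 10.08  9.95]
moment/0.11: [9.19 9.65 9.94 9.82] 9.65
```

```bash
python3 -m jog '[[0,0.3,0,0,0,0,-0.3],[0,0.3,0,0,0,0,-0.3],[0,0.2,0,0,0,0,-0.3],[0,0,0,0,0,0,-0.3]]' && python3 orb.py; python3 - <<'E'
from h import *
p=r.camera("wrist"); save(p,"w12.png")
E
```

```text
time: 28.92
ee_pos: [0.4618, 0.0777, 0.1119]
eef_rot: [0.989, -0.149, 0.0, -0.0]
ft_force: [0.1, 0.6, 0.1]
width: 0.0306
t 29.12 cw angle from start 1.2806 radius 0.1087 yaw err -0.0699 z 0.1118 w 0.0305
F tool mean [-0.19  0.21 -0.1 ] y each [ 0.52 -0.28 -0.12  0.72]
moment/0.11: [ 0.47 -0.3  -0.18  0.73] 0.18
```

View pics/w12.png

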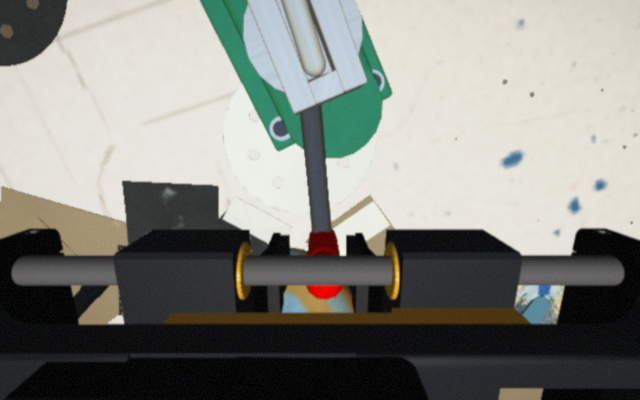

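```bash
python3 -m jog '[[0,0.05,-1,0,0,0,-0.3],[0,0,-2,0,0,0,-0.3],[0,0,-3,0,0,0,-0.3],[0,0,-4,0,0,0,-0.3],[0,0,-3,0,0,0,-0.3],[-1,0,-2,0,0,0,-0.3],[-1,0,0,0,0,0,-0.3],[0,0,0,0,0,0,-0.3],[0,0,0,0,0,0,-0.3]]' && python3 - <<'E'
from h import *
p=r.camera("wrist"); save(p,"w13.png"); save(p,"w13z.png",(250,0,400,180),4)
p=r.camera("scene"); save(p,"s13.png",(220,160,360,280),5)
togo([.46,.07,.26])
E
```

```text
time: 30.3
ee_pos: [0.4424, 0.0827, 0.2611]
eef_rot: [0.989, -0.149, -0.0, 0.0]
ft_force: [-0.3, 0.5, 0.3]
width: 0.0304
pos [0.4425 0.0827 0.2612] toolx [ 0.956 -0.295 -0.001] toolz [-0.0011  0.     -1.    ] F [ 0.1   0.03 -0.15] w 0.0303 t 30.4
shift tool cm [2.05 0.7  0.12]
```

View pics/w13.png

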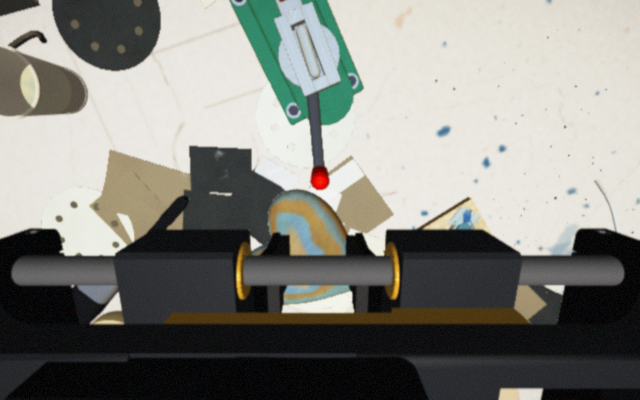

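View pics/s13.png

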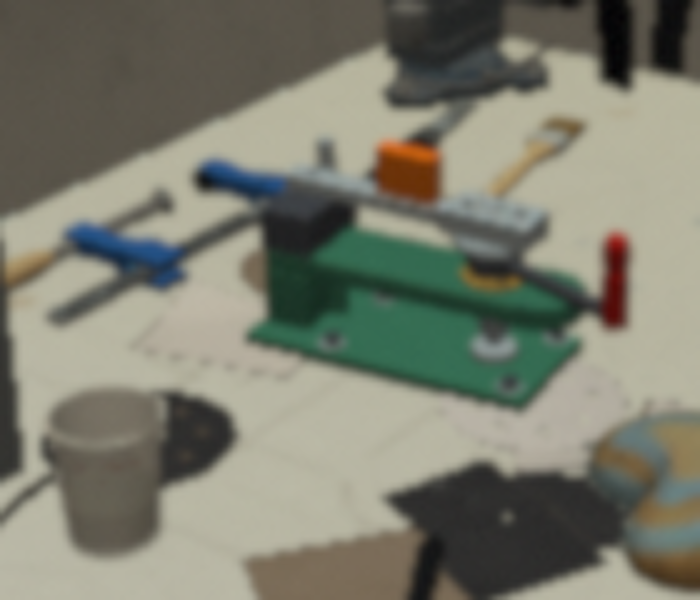

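View pics/w13z.png

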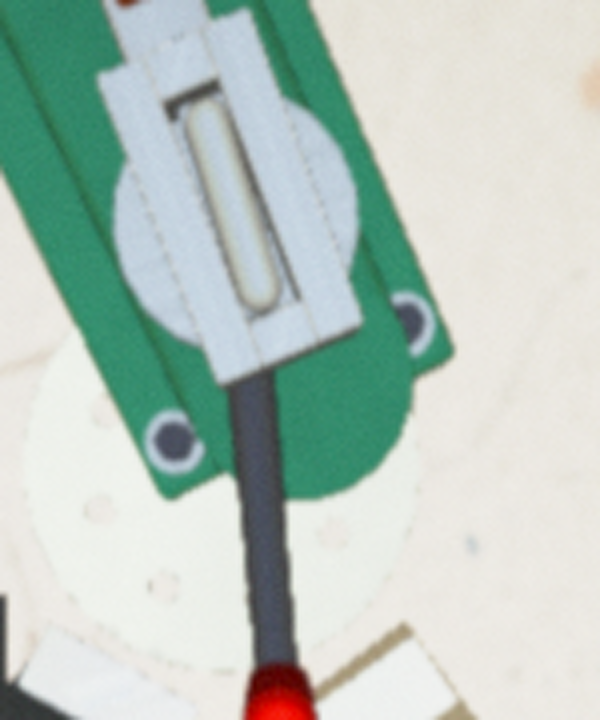

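```bash
python3 - <<'E'
from h import *
# predicted seated key corners, scene view
p=r.camera("scene"); S=np.array([.5678,.053,0])
import itertools
for y in (.07,.09,.11):
    K=lambda x,yy,z:S+[x*np.cos(y)-yy*np.sin(y),x*np.sin(y)+yy*np.cos(y),z]
    print(y,"tang/tail",[((proj(p,X)-[220,160])*5).round() for X in (K(-.033,.017,.12),K(-.033,.017,.102),K(.162,.01,.114),K(.043,.0,.149),K(.089,0,.149))])
w=r.camera("wrist"); k=ray(w,(320,177),.14)[:2]-S[:2]; print(np.linalg.norm(k),np.degrees(np.arctan2(k[1],k[0])))
c=lambda x,y:((x+.5)/4-.5+250,y/4)
E
```

```text
0.07 tang/tail [array([524., 231.]), array([524., 256.]), array([285., 171.]), array([438., 156.]), array([380., 142.])]
0.09 tang/tail [array([525., 230.]), array([525., 255.]), array([282., 173.]), array([437., 156.]), array([378., 142.])]
0.11 tang/tail [array([526., 230.]), array([525., 255.]), array([280., 175.]), array([436., 157.]), array([377., 143.])]
0.1056508034797882 168.28947396475772
```

```bash
python3 -c "
from bench import r
print(r.close_job())"
```

```text
the job is handed in; nothing more can be done
None
```

The job is handed in after about 30.5 s of the 61 s allowed. The interface reports no verdict.

**What I did**
- **Key:** I lifted the holding key by its grip and lowered its slot over the screw's flat head. Contact came with the tool about 0.5 mm from the height that corresponds to sitting on the collar. I then let go, with the tail on the rest.
- **Nut:** I straddled the red knob with the open jaws and swung it clockwise. At about 2 N the screw turned along until the key's tail met the post. I continued to about 9.6 N at the knob (mean of 8 readings, single readings 9.2 to 9.9). I then backed off until no force showed and raised the arm clear.

**Last checks**
- **Key:** The last pictures show it still around the screw's flat head and level, with its grip about where the seated pose predicts.
- **Cup:** It was upright when I handed in. I did not measure its position at the end, but the arm never went near it.
- **Screw:** I did not measure its final turn. It should only have taken up the slack of the key, roughly 0.1 rad, against the 0.25 rad limit.
- **Washer:** Its squeeze could not be seen, so it rests on the force reading and the lever angle past home. Both put it inside the band.

**Readings that disagreed**
- The top camera put the bracket about 3 to 5 mm nearer the robot than the wrist camera did. I relied on the wrist camera, and the key fitted without a search.
- The last wrist picture gave a knob radius of 105.7 mm instead of 110 mm. I put this down to pixel and calibration error and did not look further.

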